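Open the coded cash box

ROBOT

A 7-joint arm with a two-finger parallel gripper is mounted at the origin on a cart in front of the work surface, level with it; the furniture and walls round the work are solid. World frame = base frame: x ahead of the robot, y to its left, z up, the work surface at z = 0. Lengths are in m, angles in degrees, forces in N, time in s.
With the tool pointing down it reaches from about 0.4 to 0.85 m from the base axis. Payload 10.4 kg.
Tool frame: the origin (TCP) lies at the very end of the fingers, on their centre line; the grasp point (between the pads) lies 19 mm behind it (robot.grip_depth is the z of the grasp point in the tool frame, in m); z points along the fingers, y is the line along which they close (so a half turn about z gives the same grasp; the last joint's range is limited). The gripper opens to 87 mm and grips with 3 to 60 N. Pads are 19 mm wide; open, the fingers measure 117 mm over their backs; the gripper's body (75 mm by 190 mm) begins 51 mm behind the grasp point.
Start: joints at [73.934, 19.034, -3.707, 83.658, 1.238, 77.344, -5.071], TCP at [0.159, -0.604, 0.223] pointing down, gripper open.
Joint ranges: [-148.97, 148.97], [-28.65, 121.19], [-84.17, 76.75], [9.2, 138.47], [-72.65, 252.65], [3.7, 117.97], [-149.18, 149.18]. Speed limits (degrees/s): [127.2, 127.2, 159.86, 159.86, 180, 180, 180].

INTERFACE

Orientations are given as a 3x3 rotation matrix whose columns are the frame's x, y, z axes.
In Python, from cell import robot, claw, kin, telemetry, vision, workorder, finder gives the robot as it stands. The module is installed in compiled form; this text tells all that it offers. Calls block until the motion is done:
- robot.move_to(position, orientation): joint-space move of the TCP to a pose.
- robot.movel(position, rotation=None, max_speed=0.15, guard=None): straight line of the TCP; rotation=None keeps the orientation; max_speed is the mean speed in m/s. With guard (N) it stops when the force on the tool has changed by that much, and returns True; else False.
- robot.set_joints(angles): joint-space move.
- claw.gripper_to(opening, grasp_force=None): finger opening in m; grasp_force is the grip in N (None keeps the last); returns when the fingers have stopped.
- robot.wait(seconds).
- kin.inverse_kinematics(position, orientation): joint angles nearest the present ones, or None.
- telemetry.state(): the state.
- vision.camera(name): name is "side" or "top"; returns a dict with "color" (480x640x3 uint8, blue, green, red), "camera_matrix" (3x3 intrinsics, pixels), "D" ([k1, k2, p1, p2, k3] as OpenCV has them; the pictures are not rectified), "eye" and "attitude" of the camera in the world. Camera axes: x right, y up, looking along -z (the intrinsics and any distortion apply to the point x, -y, -z); pixel columns grow to the right and rows downward; lengths in m; the calibration is good to about 2 mm. A picture is of the moment at which its call begins. There is no depth.
A pose or a line that the arm cannot do raises robot.PlanningError and nothing moves.
- workorder.close_job(): hands the job in; it is judged then, once.
Trained networks look in the newest picture that a camera, given by its name, has taken for a name from the list of things; names that differ only in an ending like _2 or _b are one class to them, and where a whole thing is asked for, a point or a joint stands for the part that bears it (a point fixed in the world has none). Each returns a list of dicts, best first, with "score" (0 to 1); they miss things now and then, are a little off and sometimes report something else, mostly with a low value. They report only what shows in the picture. A call takes as long as a camera call.
- finder.cut_out(name, camera): "mask" (480x640 bool, what is visible of it) and "rect" ([left, top, right, bottom] in pixels, round what is visible of it).
The state is a dict: "time": time; "joint_positions": joint angles; "dq": joint speeds; "joint_efforts": joint torques, N m; "ee_pos": TCP position; "tcp_rot": TCP orientation; "ft_force": force on the tool from outside, world axes, zero at the start; "moment": the same for the moment, N m; "gripper_width": finger opening in m; "gripper_force": force on a finger pad.
Only numpy, scipy, OpenCV 4.12 (cv2) and the standard library are available. Lean on these libraries where they do the work, as an engineer would, in place of code of your own. Each camera call takes 0.05 s, during which the arm holds its last target. There are 200 camera calls.

TASK

Open the shop's cash box: with one light fingertip on the rims, roll its three number wheels, one at a time and never two together, until they read 4-7-2 from left to right, squarely at the index lines, then slide the thumb bolt to the right, fully to its stop, so that the lid springs up. Press and push gently (never over 30 N, as the lock is delicate), and leave the things around the box where they stand.

Things in the scene. Friction and masses are not known exactly. Their poses are not given: they have to be found in the camera images.
- cash_box: grey steel cash box screwed to the counter, 180 (x) x 220 (y) x 85 mm high; origin at the centre of its underside, x away from the robot, y left. The top's front part (x -90 to -14) is a level deck at z 85 with three number wheels side by side at y +68, +38, +8 (16 mm between them) and right of them the thumb bolt; behind lies the lid with a wire handle 20 mm high
- wheel_left_top (a point): mean top of the left number wheel's rim, mid-width, fixed to the box; box frame [-50, +68, 93] mm, axes as the box's. Wheel: black, radius 28, 14 wide, axle along box y, rigid, 8 mm proud of the deck; knurled rim, worn out of true: its top lies up to 1.5 mm higher or lower. White numerals 0-9 round it, upright as seen by the robot; the top one, between two index lines, is set
- wheel_mid_top (a point): mean top of the middle number wheel's rim, mid-width, fixed to the box; box frame [-50, +38, 93] mm, axes as the box's. Wheel: black, radius 28, 14 wide, axle along box y, rigid, 8 mm proud of the deck; knurled rim, worn out of true: its top lies up to 1.5 mm higher or lower. White numerals 0-9 round it, upright as seen by the robot; the top one, between two index lines, is set
- wheel_right_top (a point): mean top of the right number wheel's rim, mid-width, fixed to the box; box frame [-50, +8, 93] mm, axes as the box's. Wheel: black, radius 28, 14 wide, axle along box y, rigid, 8 mm proud of the deck; knurled rim, worn out of true: its top lies up to 1.5 mm higher or lower. White numerals 0-9 round it, upright as seen by the robot; the top one, between two index lines, is set
- wheel_left (a joint): left wheel's angle in rad, endless: digit x 0.6283 with that digit on top (0 at 0; whole turns alike). Grows as the rim's top rolls away from the robot (box +x), bringing up the next higher digit; a digit is 17.6 mm of rim. A light click spring helps it into a digit, yet it can rest off-centre; set it within 0.15. It takes 3 to 5 N along the rim to turn, so press with 7 to 12 N lest you slip
- wheel_mid (a joint): middle wheel's angle in rad, endless: digit x 0.6283 with that digit on top (0 at 0; whole turns alike). Grows as the rim's top rolls away from the robot (box +x), bringing up the next higher digit; a digit is 17.6 mm of rim. A light click spring helps it into a digit, yet it can rest off-centre; set it within 0.15. It takes 3 to 5 N along the rim to turn, so press with 7 to 12 N lest you slip
- wheel_right (a joint): right wheel's angle in rad, endless: digit x 0.6283 with that digit on top (0 at 0; whole turns alike). Grows as the rim's top rolls away from the robot (box +x), bringing up the next higher digit; a digit is 17.6 mm of rim. A light click spring helps it into a digit, yet it can rest off-centre; set it within 0.15. It takes 3 to 5 N along the rim to turn, so press with 7 to 12 N lest you slip
- bolt_tab (a point): middle of the top edge of the bolt's steel thumb tab (moves with it); box frame, bolt shut: [-50, -45, 105.5] mm. Tab: 24 mm along box x, 9 along y, its top 20.5 above the deck; it stands on a plate between two rails 4 mm high. The deck between right wheel and tab is free for 41 mm
- bolt (a joint): travel of the thumb bolt in m: 0 shut, 0.012 fully open at its stop; opens towards box -y (right). Slides with 2 to 3 N, stays where it is left; blocked after about 1 mm unless all three wheels show the code
- lid (a joint): lid angle in rad: about 0 shut; springs up by itself to about 0.4 once the bolt is within 2 mm of fully open. Hinged along the box's rear edge, swings up and away from the robot
- oil_tin: yellow and black tin, 70 mm across, 128 mm high, loose, to the right of the box; origin at the centre of its underside. Leave it alone
- soap: light blue boxed soap, 58 x 88 x 30 mm, loose, to the right of the box; origin at the centre of its underside. Leave it alone
- lip_balm: small upright lip balm stick, 17 mm across, 67 mm high, loose, in front of the box; origin at the centre of its underside. Leave it alone

How it is judged:
By the outcome, as a careful person would: the job done as asked, in the order asked, and still so for the second after the job is handed in, with the robot touching nothing.
It also fails if it takes over 72 s, if anything falls off the work surface, if the arm or the gripper's body presses on something with over 40 N, if the wrist force passes 120 N, or if a joint passes its speed limit or range.

## Working session

There is one attempt and no reset: what is moved stays moved. The work goes in short steps, each a Python script; the robot and the scene stay as the last script left them, time stands still between calls to the robot, and variables do not carry over. Pictures are saved under pics/ and viewed, at most 10 in all, crops included, and the job is handed in when it is done.

```bash
mkdir -p pics; cat > h.py <<'E'
import numpy as np, cv2
from cell import robot, claw, kin, telemetry, vision, workorder, finder
def cam(n): return vision.camera(n)
def proj(c,P):
    R=np.array(c["attitude"],float);e=np.array(c["eye"],float)
    p=(np.atleast_2d(P)-e)@R; p=p*[1,-1,-1]
    return cv2.projectPoints(p.reshape(-1,1,3),np.zeros(3),np.zeros(3),np.array(c["camera_matrix"],float),np.array(c["D"],float))[0].reshape(-1,2)
def ray(c,uv):
    u=cv2.undistortPoints(np.array(uv,float).reshape(-1,1,2),np.array(c["camera_matrix"],float),np.array(c["D"],float)).reshape(-1,2)
    d=np.c_[u[:,0],-u[:,1],-np.ones(len(u))]@np.array(c["attitude"],float).T
    return np.array(c["eye"],float),d
def onz(c,uv,z):
    e,d=ray(c,uv); return e+d*((z-e[2])/d[:,2])[:,None]
E
python3 - <<'E'
from h import *
for n in("top","side"):
    c=cam(n); cv2.imwrite(f"pics/{n}0.png",c["color"])
    print(n,np.round(c["eye"],3),np.round(c["attitude"],3).tolist(),np.round(c["camera_matrix"],1).tolist(),c["D"])
    for k in("cash_box","bolt_tab","wheel_left","oil_tin","soap","lip_balm"):
        print(k,[(round(r["score"],2),r["rect"]) for r in finder.cut_out(k,n)[:3]])
s=telemetry.state();print(s["time"],s["ft_force"],np.round(s["tcp_rot"],2))
E
```

```text
top [ 0.393 -0.3    0.939] [[-0.001, 0.996, -0.094], [-1.0, 0.001, 0.024], [0.024, 0.094, 0.995]] [[441.7, 0.0, 318.7], [0.0, 441.7, 236.4], [0.0, 0.0, 1.0]] [-0.08382212  0.          0.          0.          0.        ]
cash_box [(0.95, [250.3, 181.8, 374.5, 285.4])]
bolt_tab [(0.77, [330.1, 247.3, 345.4, 268.3])]
wheel_left [(0.24, [353.9, 281.6, 366.5, 289.6])]
oil_tin [(0.65, [248.8, 182.3, 372.4, 284.6]), (0.62, [370.6, 188.0, 414.9, 227.8]), (0.32, [275.0, 254.8, 284.1, 275.8])]
soap [(0.82, [380.5, 237.0, 427.7, 277.3])]
lip_balm [(0.46, [353.0, 285.4, 366.7, 290.9])]
side [0.307 0.363 0.564] [[-0.965, 0.155, -0.21], [-0.261, -0.523, 0.812], [0.016, 0.838, 0.545]] [[506.1, 0.0, 310.9], [0.0, 506.1, 241.3], [0.0, 0.0, 1.0]] [0.00800405 0.         0.         0.         0.        ]
cash_box [(0.79, [243.6, 217.9, 369.0, 347.3]), (0.42, [333.7, 234.4, 356.9, 250.4])]
bolt_tab [(0.81, [334.6, 232.7, 358.9, 246.4]), (0.52, [283.5, 182.6, 323.6, 220.7])]
wheel_left [(0.64, [322.6, 279.6, 352.8, 285.2])]
oil_tin [(0.64, [284.6, 185.7, 323.7, 220.4]), (0.54, [324.9, 280.2, 352.0, 288.2])]
soap [(0.68, [339.6, 217.4, 370.6, 246.5])]
lip_balm [(0.75, [373.3, 241.0, 385.4, 275.0])]
0.7 [0.78434587 0.08879743 0.24268368] [[ 0.97  0.25  0.  ]
 [ 0.25 -0.97 -0.  ]
 [ 0.    0.   -1.  ]]
```

View pics/top0.png

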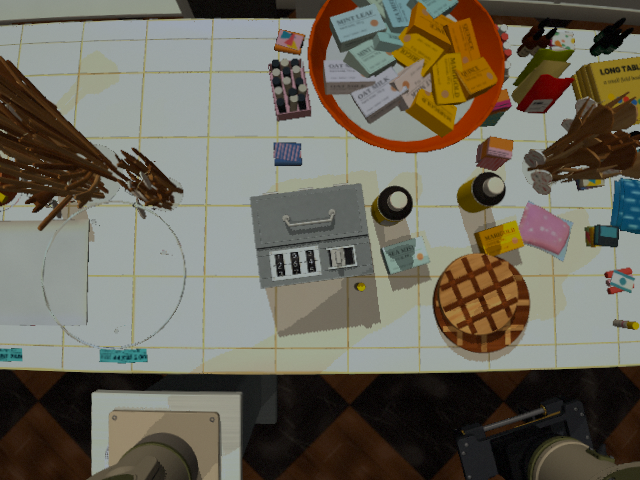

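View pics/side0.png

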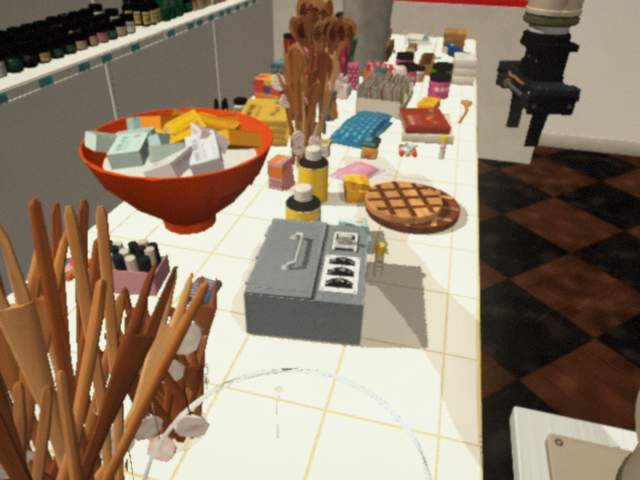

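The top view shows the box at cols 250–375, rows 182–288. It is slightly yawed, with wheels near (280–312, 262), the bolt at (342, 257), the tin at (392, 205), the soap at (405, 255) and the lip balm at (360, 287). I'll fit the pose from the masks and enlarge crops.

```bash
cat >> h.py <<'E'
def boxw(p,yaw): # p=(x,y), returns function box->world
    R=np.array([[np.cos(yaw),-np.sin(yaw),0],[np.sin(yaw),np.cos(yaw),0],[0,0,1]])
    return lambda q:np.atleast_2d(q)@R.T+np.array([p[0],p[1],0])
E
cat > fit.py <<'E'
from h import *
from scipy.optimize import minimize
cs={n:cam(n) for n in("top","side")}
B=np.array([[x,y,z] for x in(-.09,.09) for y in(-.11,.11) for z in(0,.085)])
ms={n:finder.cut_out("cash_box",n)[0]["mask"] for n in cs}
def hull(n,v):
    m=np.zeros((1920,2560),np.uint8)
    h=cv2.convexHull(proj(cs[n],boxw(v[:2],v[2])(B)).astype(np.float32))
    cv2.fillPoly(m,[np.round((h+.5)*4*16).astype(np.int32)],1,shift=4)
    return cv2.resize(m.astype(np.float32),(640,480),interpolation=cv2.INTER_AREA)
def cost(v,names=("top","side")): return sum(np.abs(hull(n,v)-ms[n]).sum() for n in names)
def fit(names):
    c=onz(cs["top"],[[312,240]],.08)[0]
    r=minimize(cost,[c[0],c[1],-.1],args=(names,),method="Nelder-Mead",options=dict(initial_simplex=[[c[0],c[1],.1],[c[0]+.02,c[1],.1],[c[0],c[1]+.02,.1],[c[0],c[1],-.1]],xatol=1e-4,fatol=.5,maxiter=400))
    return r.x,r.fun
E
python3 - <<'E'
from fit import *
for nm in(("top",),("side",),("top","side")): print(nm,fit(nm), [m.sum() for m in ms.values()])
v,_=fit(("top","side"))
np.save("box.npy",v); W=boxw(v[:2],v[2])
out=[]
P={"l":[-.05,.068,.093],"m":[-.05,.038,.093],"r":[-.05,.008,.093],"b":[-.05,-.045,.1055]}
for n,(x,y,w,h) in {"top":(240,175,150,125),"side":(235,205,160,150)}.items():
    im=cv2.resize(cs[n]["color"][y:y+h,x:x+w],None,fx=(400/w),fy=400/w,interpolation=cv2.INTER_CUBIC);im=cv2.resize(im,(400,400*h//w)); s=400/w
    for q in list(B)+list(P.values()):
        u=proj(cs[n],W(q))[0]; cv2.circle(im,tuple(int(t) for t in ((u+.5-[x,y])*s)),2,(0,0,255),-1)
    out.append(cv2.copyMakeBorder(im,0,400-im.shape[0],0,0,cv2.BORDER_CONSTANT))
cv2.imwrite("pics/fit.png",np.hstack(out))
E
```

```text
('top',) (array([ 0.47791058, -0.30512236,  0.13088709]), np.float64(189.125)) [np.int64(10453), np.int64(13155)]
('side',) (array([ 0.47983412, -0.31065791,  0.12784346]), np.float64(285.8125)) [np.int64(10453), np.int64(13155)]
('top', 'side') (array([ 0.47890898, -0.3055122 ,  0.1311251 ]), np.float64(784.1875)) [np.int64(10453), np.int64(13155)]
```

View pics/fit.png

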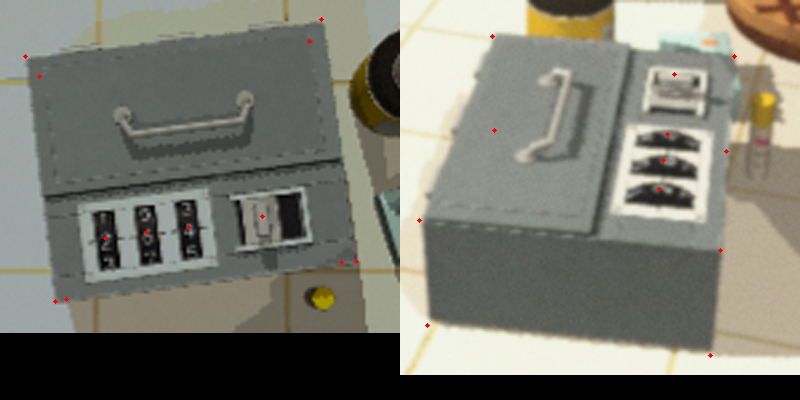

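Red dots fit the top view well and sit a few px off in the side view (calibration). Left seems to show 2, middle 6, right 4; I'll rectify the deck to read the digits properly.

```bash
cat >> h.py <<'E'
def deck(v,n="top",k=4,x=(-.09,-.015),y=(.1,-.08),s=4,z=.093):
    cs=[cam(n) for _ in range(k)]; im=np.mean([c["color"] for c in cs],0).astype(np.float32)
    H,Wd=int((x[1]-x[0])*1000*s),int((y[0]-y[1])*1000*s)
    g=np.array([[x[1]-r/1000/s,y[0]-c/1000/s,z] for r in range(H) for c in range(Wd)])
    uv=proj(cs[0],boxw(v[:2],v[2])(g)).reshape(H,Wd,2).astype(np.float32)
    return cv2.remap(im,uv[...,0],uv[...,1],cv2.INTER_CUBIC).clip(0,255).astype(np.uint8)
E
python3 - <<'E'
from h import *
v=np.array([.4785,-.3065,.130]);np.save("box.npy",v)
a=deck(v);b=deck(v,"side")
cv2.imwrite("pics/deck.png",np.vstack([a,b]))
c=cam("top");print(onz(c,[[400,150],[475,150]],.15), boxw(v[:2],v[2])([[-.05,.068,.093],[-.05,-.045,.1055]]))
s=cam("side")
# triangulate tab / wheels from masks in both
for k in("bolt_tab","wheel_mid_top","lip_balm","oil_tin","soap"):
    r={n:[(round(q["score"],2),np.argwhere(q["mask"]).mean(0)[::-1]) for q in finder.cut_out(k,n)[:2]] for n in("top","side")}
    print(k,r)
E
```

```text
[[ 0.62833852 -0.46956336  0.15      ]
 [ 0.6305424  -0.61186283  0.15      ]] [[ 0.42010678 -0.2455555   0.093     ]
 [ 0.43475544 -0.35760199  0.1055    ]]
bolt_tab {'top': [(0.68, array([337.63519313, 257.17167382])), (0.35, array([310.11764706, 260.66470588]))], 'side': [(0.63, array([343.58680556, 241.53125   ]))]}
wheel_mid_top {'top': [], 'side': [(0.56, array([308.11500828, 281.77081138]))]}
lip_balm {'top': [(0.61, array([391.47955975, 205.55267296]))], 'side': [(0.83, array([378.37540453, 258.51456311]))]}
oil_tin {'top': [(0.62, array([391.4703125, 205.378125 ])), (0.51, array([308.33927662, 215.66004415]))], 'side': [(0.69, array([302.40658277, 204.839303  ]))]}
soap {'top': [(0.8, array([404.66127728, 255.5327405 ]))], 'side': [(0.85, array([355.51986755, 225.13907285]))]}
```

View pics/deck.png

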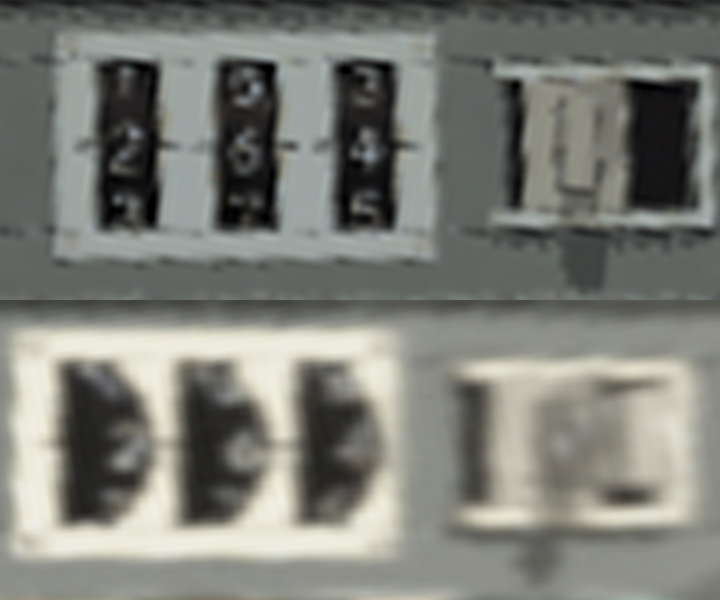

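Digits read 2-6-4 (wheel columns at y +67.5, +38 and +9 mm, matching the model). They need +2, +1 and −2. I'll move over the middle wheel, touch it gently and learn the contact stiffness.

```bash
cat >> h.py <<'E'
v=np.array([.4785,-.3070,.130]); W=boxw(v[:2],v[2])
bx=np.array([np.cos(v[2]),np.sin(v[2]),0]);by=np.array([-bx[1],bx[0],0])
R=np.c_[by,bx,[0,0,-1]]
WY=dict(l=.068,m=.038,r=.008)
st=telemetry.state
def F(n=5):
    a=[]
    for _ in range(n): a.append(st()["ft_force"]); robot.wait(.01)
    return np.mean(a,0)
def box(): # TCP in box frame
    d=np.array(st()["ee_pos"])-[v[0],v[1],0]; return np.array([d@bx,d@by,d[2]])
def go(q,sp=.15,guard=None): return robot.movel(W(q)[0],R,max_speed=sp,guard=guard)
def press(x,y,ztop=.100,target=9):
    go([x,y,ztop]); f0=F(); hit=go([x,y,.089],.01,guard=target-1); z=box()[2]
    return f0,hit,z
def roll(w,dx,target=9.5,x0=None,step=.0015):
    """one stroke: press at -dx/2, roll by dx along box x, lift"""
    y=WY[w]; x0=-.05-dx/2 if x0 is None else x0
    f0,hit,z=press(x0,y); log=[]
    if not hit: print("no contact"); go([x0,y,.115]); return
    n=int(np.ceil(abs(dx)/step))
    for i in range(n+1):
        f=F(3)-f0; log.append((round(f@bx,1),round(f@by,1),round(f[2],1),round(z*1e3,2)))
        if f[2]>20 or np.linalg.norm(f)>24: print("abort",i); break
        z-=np.clip((target-f[2])/K,-.0005,.0005)
        if i<n: go([x0+dx*(i+1)/n,y,z],.03)
    b=box(); print(w,"rolled",round((b[0]-x0)*1e3,2),log)
    go([b[0],y,b[2]+.02],.1)
K=15000.
E
python3 - <<'E'
from h import *
claw.gripper_to(0,3)
best=None
for s in(1,-1):
    q=kin.inverse_kinematics(W([-.05,.038,.2])[0],R*[s,s,1]); print(s,None if q is None else np.round(q,1))
print(st()["gripper_width"],st()["time"])
E
```

```text
1 [ 56.7   7.  -30.8 101.9   3.7  72.2  32.4]
-1 [  42.1    5.7  -15.1  102.6    1.6   71.9 -145.9]
0.0006137987033143605 3.425
```

```bash
python3 - <<'E'
from h import *
robot.move_to(W([-.05,.038,.22])[0],R); print(st()["time"])
x0=-.0588; go([x0,.038,.115]); 
f0,hit,z=press(x0,.038); print(hit,z,f0,F()-f0,st()["time"])
for d in(.0003,.0006):
    go([x0,.038,z-d],.02); print(d,F()-f0,box())
go([x0,.038,z],.02); print(F()-f0,box())
go([x0,.038,z+.012],.02); print(F()-f0,box(),st()["time"])
E
```

```text
4.9833
True 0.09337747126194089 [0.16887294 0.27024639 0.26329226] [-1.38780279  0.60904983  6.23091187] 6.8917
0.0003 [-1.97536823  0.40409997  5.80760559] [-0.05863253  0.03792666  0.09340606]
0.0006 [-2.41474847  1.56034361  8.68733662] [-0.05859405  0.03789866  0.09332907]
[-1.01074     0.36521914  3.64013708] [-0.0586964   0.03792791  0.09344553]
[-0.25211715 -0.1397056  -0.17974698] [-0.05888868  0.03807813  0.10525783] 8.5583
```

Stiffness is about 8.5 N/mm. Rolling the middle wheel by one digit.

```bash
sed -i 's/^K=.*/K=8500./' h.py; python3 - <<'E'
from h import *
roll("m",.0180)
go([-.05,.2,.16],.3); print(st()["time"])
cv2.imwrite("pics/d2.png",deck(v,k=2)); 
E
```

```text
m rolled 18.73 [(np.float64(-1.4), np.float64(1.5), np.float64(7.7), np.float64(93.33)), (np.float64(-3.2), np.float64(1.8), np.float64(6.9), np.float64(93.11)), (np.float64(-3.9), np.float64(2.4), np.float64(10.6), np.float64(92.81)), (np.float64(-2.7), np.float64(1.9), np.float64(9.3), np.float64(92.93)), (np.float64(-0.7), np.float64(1.7), np.float64(8.9), np.float64(92.91)), (np.float64(0.1), np.float64(1.9), np.float64(9.1), np.float64(92.83)), (np.float64(0.6), np.float64(1.3), np.float64(8.8), np.float64(92.79)), (np.float64(0.7), np.float64(2.0), np.float64(9.3), np.float64(92.71)), (np.float64(2.1), np.float64(2.0), np.float64(7.9), np.float64(92.68)), (np.float64(2.9), np.float64(1.6), np.float64(7.6), np.float64(92.5)), (np.float64(3.6), np.float64(1.5), np.float64(7.1), np.float64(92.28)), (np.float64(1.2), np.float64(1.5), np.float64(9.1), np.float64(92.0)), (np.float64(-1.2), np.float64(1.6), np.float64(10.8), np.float64(91.95))]
13.9833
```

View pics/d2.png

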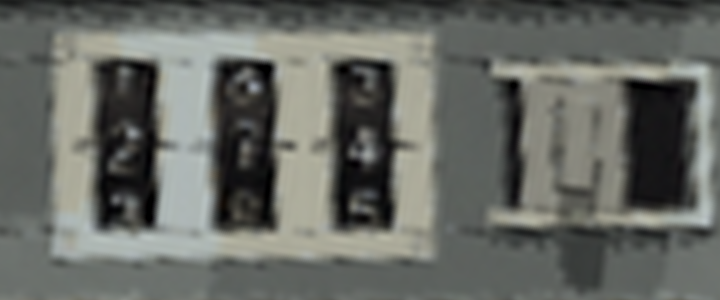

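The middle now reads 7, centred at row ~146. Now the left wheel (+2) and the right wheel (−2), one at a time in two strokes each.

```bash
sed -i 's/log.append((round(f@bx,1),round(f@by,1),round(f\[2\],1),round(z\*1e3,2)))/log.append(f"{f@bx:.1f}\/{f[2]:.1f}\/{z*1e3:.2f}")/' h.py
python3 - <<'E'
from h import *
go([-.0588,.068,.115],.3)
roll("l",.0178,step=.002);roll("l",.0178,step=.002)
go([-.05,.2,.16],.3); print(st()["time"]); a=deck(v,k=2)
go([-.0412,.008,.115],.3) 
roll("r",-.0178,step=.002);roll("r",-.0178,step=.002)
go([-.05,.2,.16],.3); print(st()["time"]); b=deck(v,k=2)
cv2.imwrite("pics/d3.png",np.vstack([a,b]))
E
```

```text
l rolled 18.83 ['-1.0/7.6/94.11', '-4.3/8.4/93.88', '-0.2/7.1/93.75', '0.2/10.1/93.47', '0.3/9.6/93.54', '1.9/7.7/93.55', '2.9/7.6/93.34', '3.8/7.2/93.12', '3.6/7.0/92.85', '-0.5/9.7/92.56']
l rolled 18.87 ['-1.9/6.7/94.26', '-4.7/8.3/93.94', '-0.8/7.4/93.80', '0.1/8.2/93.55', '2.1/8.1/93.39', '1.6/8.9/93.23', '2.3/7.5/93.17', '3.0/7.6/92.93', '2.4/6.8/92.70', '-1.2/10.2/92.38']
23.05
r rolled -17.44 ['-1.4/5.9/91.37', '3.5/5.6/90.94', '5.4/8.8/90.49', '3.7/12.3/90.40', '0.6/12.5/90.72', '-0.8/11.5/91.08', '-2.4/11.2/91.31', '-3.0/9.6/91.51', '-3.2/8.3/91.52', '0.9/5.7/91.38']
r rolled -17.59 ['-0.7/6.0/91.26', '4.2/6.3/90.85', '4.7/8.4/90.48', '3.7/12.3/90.35', '0.4/12.8/90.69', '-1.0/11.6/91.07', '-2.6/11.7/91.32', '-2.9/9.7/91.58', '-3.1/8.8/91.60', '0.3/6.7/91.52']
32.825
```

View pics/d3.png

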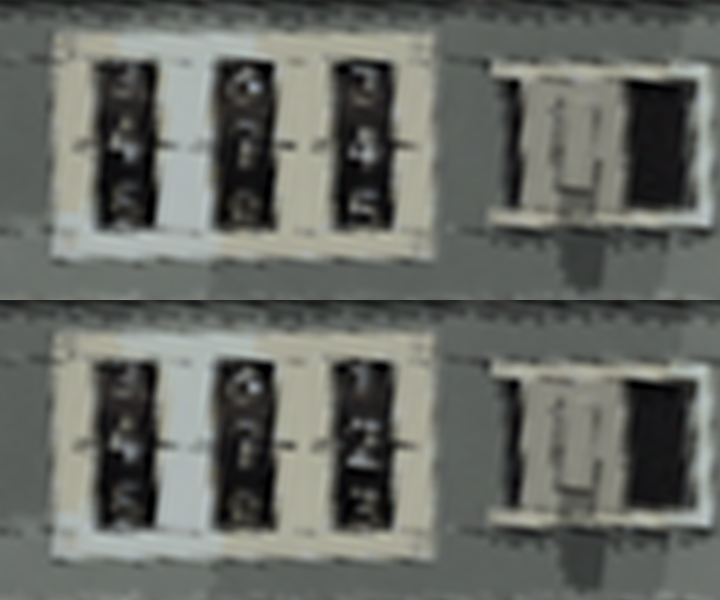

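Reads 4-7-2. I'll check centring numerically against the first picture's numerals, which were presumably at digits.

```bash
python3 - <<'E'
import cv2,numpy as np
a=cv2.imread("pics/deck.png",0)[:300];b=cv2.imread("pics/d3.png",0)[300:]
C=dict(l=128,m=246,r=364)
def ext(im,c):
    p=im[:,c-20:c+20].astype(float); q=np.clip(p-np.percentile(p[65:225],50)-10,0,None).sum(1); q[q<.12*q[70:220].max()]=0
    return q
for n,im in(("before",a),("after",b)):
    for k,c in C.items():
        q=ext(im,c)[105:190]; r=np.arange(105,190); nz=r[q>0]; print(n,k,nz.min(),nz.max(),round((q*r).sum()/q.sum(),1), ''.join('#' if t>0 else '.' for t in q[::2]))
def m(ca,cb):
    t=a[122:176,C[ca]-22:C[ca]+22]; s=b[90:205,C[cb]-28:C[cb]+28]
    r=cv2.matchTemplate(s,t,cv2.TM_CCOEFF_NORMED); _,mx,_,l=cv2.minMaxLoc(r); print(ca,cb,round(mx,2),"shift px",l[1]+90-122)
m("l","r");m("r","l")
E
```

```text
before l 122 173 146.5 .........##########################........
before m 105 172 146.4 #...........######################.........
before r 105 163 146.8 #...........##################.............
after l 118 160 142.4 .......#####################...............
after m 119 164 141.5 .......######.....############.............
after r 118 167 145.6 .......#######..#####.##########...........
l r 0.79 shift px -6
r l 0.83 shift px -8
```

All are about 0.05–0.08 rad past centre (rows −6 to −8 px). That's in tolerance, but I'll trim each wheel back a little towards the robot, as time allows.

```bash
cat > trim.py <<'E'
import sys
from h import *
for a in sys.argv[1:]:
    w,d=a.split("="); go([-.05,WY[w],.115],.3); roll(w,float(d)/1000,step=.001)
go([-.05,.2,.16],.3); print(st()["time"]); b=deck(v,k=3)
b3=np.zeros((600,720,3),np.uint8);b3[300:]=b;cv2.imwrite("pics/d4.png",b3)
a=cv2.imread("pics/deck.png",0)[:300];b=cv2.cvtColor(b,cv2.COLOR_BGR2GRAY)
C=dict(l=128,m=246,r=364)
for k,c in C.items():
    p=b[:,c-20:c+20].astype(float); q=np.clip(p-np.percentile(p[65:225],50)-10,0,None).sum(1); q[q<.12*q[70:220].max()]=0
    print(k,''.join('#' if t>0 else '.' for t in q[105:190:2]))
for ca,cb in("lr","rl"):
    t=a[122:176,C[ca]-22:C[ca]+22]; s=b[90:205,C[cb]-28:C[cb]+28]
    r=cv2.matchTemplate(s,t,cv2.TM_CCOEFF_NORMED); _,mx,_,l=cv2.minMaxLoc(r); print(cb,round(mx,2),"shift px",l[1]+90-122)
E
python3 trim.py l=-2 m=-1.8 r=-1.6
```

```text
l rolled -0.7 ['-1.0/6.5/94.38', '1.2/5.2/94.03', '2.4/8.1/93.53']
m rolled -0.54 ['-0.3/5.9/94.25', '1.2/5.4/93.82', '1.9/7.2/93.34']
r rolled -0.43 ['-1.1/6.6/92.24', '0.7/5.3/91.90', '1.8/8.0/91.41']
40.675
l ........####################...............
m #.......######....#############............
r .......#######..#####.##########...........
r 0.79 shift px -6
l 0.85 shift px -7
```

```bash
python3 trim.py l=-3.4 m=-3
```

```text
l rolled -1.39 ['-0.8/5.7/94.39', '0.6/6.0/93.94', '2.3/7.4/93.52', '3.5/8.9/93.28', '3.6/8.5/93.21']
m rolled -1.34 ['-0.2/5.9/94.23', '1.7/5.5/93.81', '3.3/7.5/93.34', '3.6/8.6/93.11']
47.0417
l ........####################...............
m #........#######....###########............
r .......#######..#####.##########...........
r 0.8 shift px -6
l 0.85 shift px -7
```

Everything is within about 0.06 rad, which is good. Now the bolt.

```bash
python3 - <<'E'
from h import *
go([-.05,-.020,.13],.3); f0=F(); g=go([-.05,-.020,.095],.08,guard=8); print("down",g,box())
if not g:
    print("hit",go([-.05,-.050,.095],.025,guard=11),box(),F()-f0,st()["time"])
    b=box(); go([-.05,b[1]+.012,.096],.1); go([-.05,b[1]+.012,.13],.15); go([-.05,.2,.17],.3)
cv2.imwrite("pics/d5.png",cam("top")["color"][170:310,230:430].repeat(3,0).repeat(3,1)); print(st()["time"])
E
```

```text
down False [-0.04998314 -0.01983279  0.09479654]
hit True [-0.04989326 -0.04075361  0.09451542] [ 0.03797687  0.63166269 -0.05608015] 49.6167
51.2333
```

View pics/d5.png

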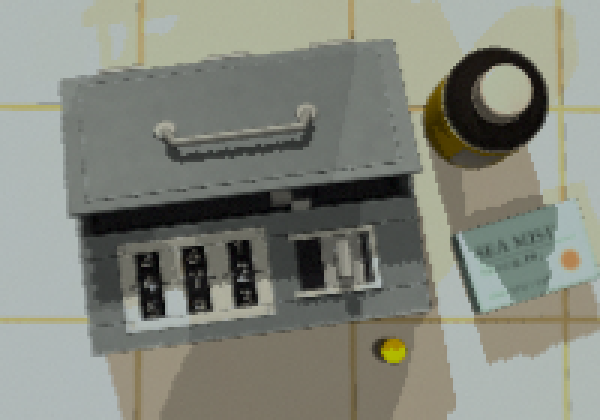

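The lid is up and the bolt is moved right, with the neighbours untouched. One more gentle push will make sure the bolt is at its stop.

```bash
python3 - <<'E'
from h import *
go([-.05,-.026,.13],.3); f0=F(); go([-.05,-.026,.095],.1,guard=8)
go([-.05,-.0395,.095],.1,guard=8); y=-.0400
while y>-.050:
    go([-.05,y,.095],.03); f=(F(3)-f0)@by; print(round(y*1e3,1),round(f,1),np.round(box()[1]*1e3,2))
    if f>7.5: break
    y-=.0007
b=box(); go([-.05,b[1]+.012,.096],.1); go([-.05,b[1]+.012,.13],.15); go([-.05,.2,.17],.3)
print(st()["time"],F()); cv2.imwrite("pics/d6.png",cam("top")["color"][170:310,230:430].repeat(3,0).repeat(3,1))
E
```

```text
-40.0 -0.6 -40.1
-40.7 -0.0 -40.72
-41.4 2.7 -40.89
-42.1 6.9 -40.95
-42.8 8.8 -41.01
55.9417 [ 0.25198699 -0.15630233  0.19769175]
```

View pics/d6.png

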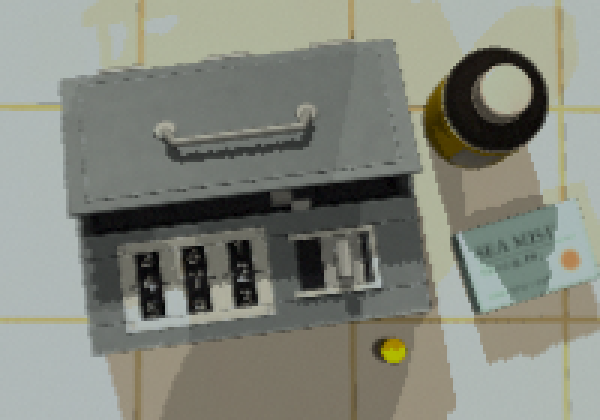

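The bolt is hard against its stop: force climbs to 8.8 N with no further travel. The lid is open, the wheels read 4-7-2 and the robot is clear.

```bash
python3 -c "
from h import *
print(workorder.close_job())"
```

```text
the job is handed in; nothing more can be done
None
```

The cash box is open: the wheels read 4-7-2 (each about 0.07 rad or less off centre by camera), the bolt is hard against its stop, the lid is up, the tin, soap and lip balm still stand where they were, and I handed the job in at about 56 s of the 72 s allowed.

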